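# Level the carver's turntable stand

### The job

The carving stand rocks because the foot under its levelling screw hangs clear of the bench. Turn that screw (the upright flat steel wing at one corner of the stand) clockwise, seen from above, until its wing lies in line with the white line on the base plate, so that all four feet carry the stand and it sits level. Do not shove the stand out of its place and leave the round black lock knob as it is.

Things in the scene. Friction and masses are not known exactly. Their poses are not given: they have to be found in the camera images.
- stand: carver's stand, 3.8 kg: square grey base plate 270 x 270 x 20 mm, top 46 mm over the bench, on four feet 110 mm off centre in x and y; in its middle a half-carved wood block, 85 mm wide, top 173 mm over the bench. Origin: its centre at bench height, z up, x, y along the plate's edges. Levelling screw at x = y = -110 mm; the other corners have fixed feet and low bolt heads
- screw (a joint): turn of the levelling screw, rad: 0 = wound up, grows clockwise from above, to 2.6; starts at 0 to 0.35. Coarse thread: the foot sinks 5 mm per rad, meets the bench at about 0.9, then its rubber buffer (2.5 N per mm) takes load. At 1.45 the wing is in line with the white line and all feet are well loaded; past about 2.2 the stand rocks again. Takes 0.1 to 0.2 N m; stays where left
- screw_grip (a point): grip point of the levelling screw, on its axis, 86 mm over the bench: middle of the steel wing, an upright flat bar 50 mm long (this point's x), 14 mm thick (its y, pinch across it) and 32 mm high (70 to 102 mm over the bench) on a round hub 30 mm wide. Turns with the screw, z up; keeps its height
- screw_foot: black rubber foot at the lower end of the levelling screw, 40 mm across and 12 mm high, under the plate's corner; origin at the centre of its underside, so its height is the gap to the bench
- lock (a joint): lock knob of the turntable, rad: round black knob 34 mm across, 26 mm high, without a wing, on a steel block at x = y = 73 mm of the stand, top 86 mm over the bench. Starts at 0; not to be turned
- line (a point): middle of the white line on the base plate, 36 x 6 mm, 47 mm over the bench, 48 mm from the screw's axis; it points at the axis, along the stand's x

How it is judged:
By the outcome, as a careful person would: the job done as asked, in the order asked, and still so for the second after the job is handed in, with the robot touching nothing.
It also fails if it takes over 32 s, if anything falls off the work surface, if the arm or the gripper's body presses on something with over 40 N, if the wrist force passes 120 N, or if a joint passes its speed limit or range.

### The arm

A 7-joint arm with a two-finger parallel gripper is mounted at the origin on the work surface. World frame = base frame: x ahead of the robot, y to its left, z up, the work surface at z = 0. Lengths are in m, angles in rad, forces in N, time in s.
With the tool pointing down it reaches from about 0.4 to 0.85 m from the base axis. Payload 4.5 kg.
Tool frame: the origin (TCP) lies on the mounting face of the last link; the fingertips stand 166 mm ahead of it and the grasp point (between the pads) lies 147 mm ahead of it; z points along the fingers, y is the direction in which the jaws open and shut (so a half turn about z gives the same grasp; the last joint's range is limited). The gripper opens to 88 mm and grips with 3 to 60 N. Pads are 18 mm wide; open, the fingers measure 123 mm over their backs; the gripper's body (75 mm by 187 mm) begins 45 mm behind the grasp point.
Start: joints at [-1.275, 0.689, -0.195, 1.565, 0.157, 0.902, -0.215], TCP at [0.162, 0.604, 0.405] pointing down, gripper open.
Joint ranges: [-3.01, 3.01], [-0.46, 2.08], [-1.47, 1.51], [0.13, 2.56], [-1, 4.14], [0.04, 2.09], [-2.66, 2.66]. Speed limits (rad/s): [2.57, 2.57, 3.14, 3.14, 3.14, 3.14, 3.14].

### API

Orientations are given as a rotation vector (axis times angle).
In Python, from station import state, camera, job_done gives the robot as it stands. The module is installed in compiled form; this text tells all that it offers.
- The arm moves only by the tool jog_arm, never from a script. Its argument "commands" is a list of rows, each a list of 7 numbers: the turn, a rotation vector about the world's x, y, z in degrees, then the shift along the world's x, y, z in m, then the closure, from 0 (fully open) to 1 (shut). A call has 1 to 10 rows; each row shifts and turns the commanded pose from where the row before left it; what a row does not reach is not made up. A row lasts 1/10 s, in which the tool goes at most 50 mm and 8.59 degrees, less where a joint would pass 70% of its speed; a pose out of reach is approached as far as the arm can. A call with a gripper value outside its range is refused whole. The fingers move at their own pace and stop on an object; "squeeze" is the grip in N (left out, the last holds). Time passes only in rows, so rows that do not move let the fingers close. It gives the time, the measured TCP pose, the force and the opening at its end, in the units of the state.
- state(): the state, without advancing time (a new reading comes with each control period).
- camera(name): name is "scene" or "top" or "wrist"; returns a dict with "color" (420x560x3 uint8, red, green, blue), "range_z" (420x560 float32, m along the optical axis (not along the pixel's ray), 0 where there is no reading), "fx", "fy", "cx", "cy" (pixels), "origin" and "orientation" of the camera in the world; the wrist camera has in their place "tool_from_camera" (4x4, takes a point from camera to tool coordinates, whose origin is the TCP and whose axes are the flange's). Camera axes: x right, y up, looking along -z (the intrinsics and any distortion apply to the point x, -y, -z); pixel columns grow to the right and rows downward; lengths in m; the calibration is good to about 2 mm. A picture is of the moment at which its call begins: read the wrist's pose just before it.
- job_done(): hands the job in, once; it reports no verdict.
The state is a dict: "time": time; "joint_pos": joint angles; "qd": joint speeds; "tau": joint torques, N m; "ee_pos": TCP position; "tcp_rot": TCP orientation; "force": force on the tool from outside, world axes, zero at the start; "moment": the same for the moment, N m; "opening": opening from 0.0 (shut) to 1.0 (fully open).
Only numpy, scipy, OpenCV 4.12 (cv2) and the standard library are available. Lean on these libraries where they do the work, as an engineer would, in place of code of your own. Each camera call takes 0.05 s, during which the arm holds its last target.

## Working session

There is one attempt and no reset: what is moved stays moved. The work goes in short steps, Python scripts to look and compute and a tool call to move; the robot and the scene stay as the last step left them, time stands still between calls to the robot, and variables do not carry over. Pictures are saved under pics/ and viewed, and the job is handed in when it is done.

Besides the shell and the picture viewer there is one more tool, called after "Emit:" by a JSON object that holds its "method" and its "body". jog_arm: Moves the arm, as the interface text tells. Its arguments: {"type":"object","properties":{"commands":{"type":"array","items":{"type":"array","items":{"type":"number"}}},"squeeze":{"type":"number"}},"required":["commands"]}

```bash
mkdir -p pics
python3 - <<'E'
from station import state,camera
import cv2,numpy as np
s=state();print({k:np.round(v,3) for k,v in s.items()})
for n in ["scene","top"]:
    c=camera(n);cv2.imwrite(f"pics/{n}0.png",c["color"][:,:,::-1]);np.savez(f"pics/{n}0.npz",**c)
    print(n,c["fx"],c["cx"],c["cy"],c["origin"],c["orientation"],[k for k in c])
E
```

```text
{'time': np.float64(0.0), 'joint_pos': array([-1.275,  0.69 , -0.195,  1.566,  0.157,  0.902, -0.215]), 'qd': array([-0.003, -0.001, -0.002, -0.001, -0.   , -0.001, -0.002]), 'tau': array([-1.0000e-03, -5.2755e+01, -1.2670e+00, -1.5343e+01, -5.3000e-02,
        6.0000e-03,  0.0000e+00]), 'ee_pos': array([0.162, 0.603, 0.404]), 'tcp_rot': array([-4.100e-01, -3.115e+00,  3.000e-03]), 'force': array([ 0.092, -0.19 ,  0.063]), 'moment': array([-0.028, -0.01 , -0.058]), 'opening': np.float64(0.996)}
scene 408.5443925426802 269.4251137378919 213.4888133402493 [ 0.8932356  -0.36754727  0.51505696] [0.79091152 0.28725503 0.61868155] ['color', 'range_z', 'fx', 'fy', 'cx', 'cy', 'origin', 'orientation']
top 512.4551527933013 278.41749217699504 214.8608338709228 [0.52345362 0.00110952 0.83971976] [ 0.08853416 -0.06960093 -1.59544017] ['color', 'range_z', 'fx', 'fy', 'cx', 'cy', 'origin', 'orientation']
```

View pics/scene0.png

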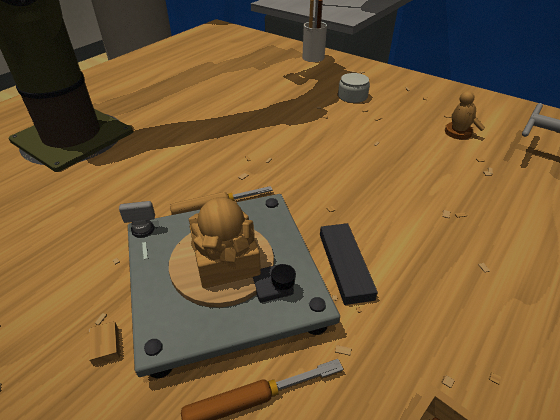

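View pics/top0.png

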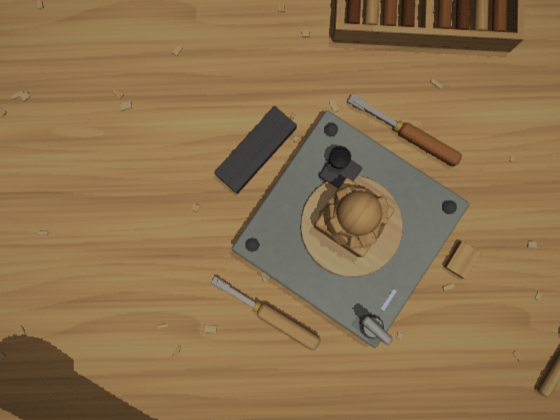

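The wing is at about (376,330) in the top view and (137,212) in the scene view. The white line is at (388,299) in the top view, and the lock knob at (340,157). Next I measure them.

```bash
cat > h.py <<'E'
import cv2,numpy as np
from scipy.spatial.transform import Rotation as R
def cloud(c,T=None):
    z=c["range_z"];v,u=np.mgrid[:z.shape[0],:z.shape[1]]
    p=np.stack([(u-c["cx"])/c["fx"]*z,-(v-c["cy"])/c["fy"]*z,-z],-1)
    if T is None: return p@R.from_rotvec(c["orientation"]).as_matrix().T+c["origin"]
    return (p@T[:3,:3].T+T[:3,3])
def ray(c,u,v,h):
    d=R.from_rotvec(c["orientation"]).as_matrix()@np.array([(u-c["cx"])/c["fx"],-(v-c["cy"])/c["fy"],-1])
    return c["origin"]+d*(h-c["origin"][2])/d[2]
E
python3 - <<'E'
from h import *
c=dict(np.load("pics/top0.npz"));P=cloud(c)
img=c["color"];hsv=cv2.cvtColor(img,cv2.COLOR_RGB2HSV)
# bolts, knob, wing
for n,(u,v),h in [("boltA",(331,129),.05),("boltB",(450,207),.05),("boltC",(252,244),.05),("screwhub",(372,327),.07),("knob",(340,157),.086),("plate c1",(328,112),.046),("c2",(468,205),.046),("c3",(234,248),.046),("c4",(376,347),.046)]:
    print(n,ray(c,u,v,h).round(4),P[v,u].round(4))
# line: whitish on plate
w=((hsv[...,2]>150)&(hsv[...,1]<60)).astype(np.uint8)
n,l,st,ce=cv2.connectedComponentsWithStats(w)
for i in range(1,n):
    if st[i,4]>15: print("white",st[i],ce[i].round(1))
roi=P[300:360,340:410].reshape(-1,3); m=(roi[:,2]>.088)&(roi[:,2]<.12)
q=roi[m];print("wing n",len(q),q.mean(0).round(4),np.median(q[:,2]))
(cx,cy),(a,b),ang=cv2.minAreaRect((q[:,:2]*1000).astype(np.float32));print("rect",cx,cy,a,b,ang, cv2.boxPoints(((cx,cy),(a,b),ang)).round(1).tolist())
cv2.imwrite("pics/topz.png",cv2.resize(img[270:360,330:430,::-1],None,fx=7,fy=6.6,interpolation=cv2.INTER_NEAREST)[:600])
E
```

```text
boltA [ 0.7366 -0.0766  0.05  ] [ 0.7361 -0.0764  0.0519]
boltB [ 0.6082 -0.2556  0.05  ] [ 0.6079 -0.2547  0.0528]
boltC [0.559  0.0514 0.05  ] [0.5588 0.0511 0.0551]
screwhub [ 0.4313 -0.1243  0.07  ] [ 0.435  -0.1193  0.1007]
knob [ 0.6838 -0.0849  0.086 ] [ 0.6836 -0.0848  0.0866]
plate c1 [ 0.7653 -0.0732  0.046 ] [ 0.7651 -0.0731  0.0469]
c2 [ 0.611  -0.2849  0.046 ] [ 0.6113 -0.2862  0.0425]
c3 [0.5538 0.0797 0.046 ] [0.5538 0.0798 0.045 ]
c4 [ 0.3985 -0.1329  0.046 ] [ 0.3912 -0.1408 -0.0006]
white [381 290  15  20  81] [388.2 299.6]
white [376 330  12  12  18] [381.7 335.3]
wing n 358 [ 0.4316 -0.1258  0.1001] 0.10036990338159929
rect 431.1002197265625 -126.51222229003906 50.13435363769531 14.020657539367676 47.2257194519043 [[408.8999938964844, -140.1999969482422], [419.20001220703125, -149.6999969482422], [453.29998779296875, -112.9000015258789], [443.0, -103.4000015258789]]
```

View pics/topz.png

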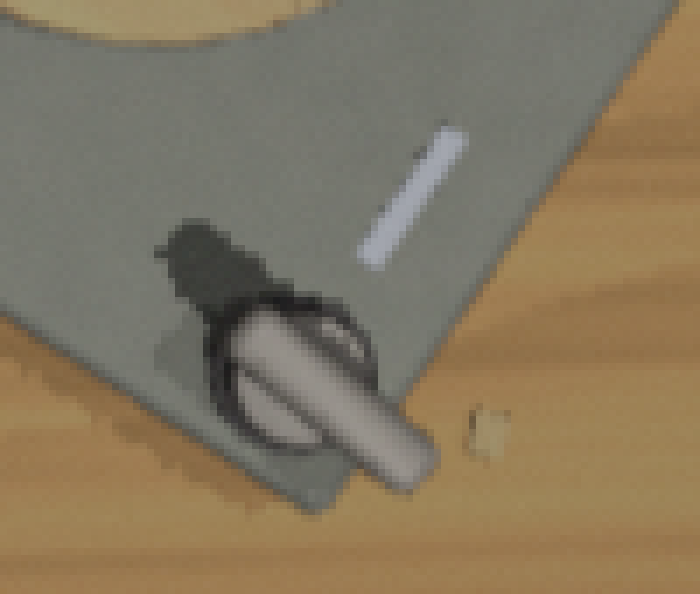

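Wing: centre (0.431, -0.1265), 50x14 mm, top about 0.100, yaw 47.2°. These match the sizes given. The stand's x axis is at -36.0°, so the turn needed is about -83° (1.45 rad). The jaw should start at yaw -42.8° and end near -126°. I'll move above the wing now.

Emit:
{"method": "jog_arm", "body": {"commands": [[0,0,-5.9,0.029,-0.03,0,0],[0,0,-5.9,0.029,-0.03,0,0],[0,0,-5.9,0.029,-0.03,0,0],[0,0,-5.9,0.029,-0.03,0,0],[0,0,-5.9,0.029,-0.03,0,0],[0,0,-5.9,0.029,-0.03,0,0],[0,0,-5.9,0.029,-0.03,0,0],[0,0,-5.9,0.029,-0.03,0,0],[0,0,-5.9,0.029,-0.03,0,0],[0,0,-5.9,0.029,-0.03,0,0]], "squeeze": 25}}

```text
time: 1.1
ee_pos: [0.4526, 0.3023, 0.4045]
tcp_rot: [-1.896, -2.505, 0.001]
force: [0.4, 1.2, 0.1]
opening: 0.999
```

Emit:
{"method": "jog_arm", "body": {"commands": [[0,0,-5.9,-0.002,-0.043,0,0],[0,0,-5.9,-0.002,-0.043,0,0],[0,0,-5.9,-0.002,-0.043,0,0],[0,0,-5.9,-0.002,-0.043,0,0],[0,0,-5.9,-0.002,-0.043,0,0],[0,0,-5.9,-0.002,-0.043,0,0],[0,0,-5.9,-0.002,-0.043,0,0],[0,0,-5.9,-0.002,-0.043,0,0],[0,0,-5.9,-0.002,-0.043,0,0],[0,0,-5.9,-0.002,-0.043,0,0]]}}

```text
time: 2.1
ee_pos: [0.4313, -0.1279, 0.4047]
tcp_rot: [-2.883, -1.247, -0.0]
force: [1.3, 0.8, -0.5]
opening: 1.0
```

Emit:
{"method": "jog_arm", "body": {"commands": [[0,0,0,0,0,0,0],[0,0,0,0,0,0,0]]}}

```text
time: 2.3
ee_pos: [0.4315, -0.127, 0.4046]
tcp_rot: [-2.882, -1.25, 0.001]
force: [0.4, 0.2, -0.0]
opening: 0.999
```

```bash
cat >> h.py <<'E'
def tool():
    from station import state
    s=state();M=R.from_rotvec(s["tcp_rot"]).as_matrix();T=np.eye(4);T[:3,:3]=M;T[:3,3]=s["ee_pos"]
    g=M@[0,0,.147]+s["ee_pos"]
    print("t",round(float(s["time"]),2),"tcp",s["ee_pos"].round(4),"grasp",g.round(4),"jaw yaw",np.degrees(np.arctan2(M[1,1],M[0,1])).round(2),"z",M[:,2].round(4),"F",np.round(s["force"],2),"M",np.round(s["moment"],3),"q",np.round(s["joint_pos"],2),"open",round(float(s["opening"]),3))
    return s,T
def wing(P,c0=(.431,-.1265),lo=.085,hi=.125,r=.045):
    q=P.reshape(-1,3);m=(q[:,2]>lo)&(q[:,2]<hi)&(np.hypot(q[:,0]-c0[0],q[:,1]-c0[1])<r);q=q[m]
    top=np.median(q[:,2]); q=q[abs(q[:,2]-top)<.004]
    (cx,cy),(a,b),ang=cv2.minAreaRect((q[:,:2]*1000).astype(np.float32))
    bp=cv2.boxPoints(((cx,cy),(a,b),ang));e=max([bp[1]-bp[0],bp[2]-bp[1]],key=np.linalg.norm)
    y=np.degrees(np.arctan2(e[1],e[0]));y=(y+90)%180-90
    w,V=np.linalg.eigh(np.cov(q[:,:2].T));yp=np.degrees(np.arctan2(V[1,1],V[0,1]));yp=(yp+90)%180-90
    print("wing n",len(q),"c",round(cx,1),round(cy,1),"mean",q.mean(0).round(4),"size",round(a,1),round(b,1),"yaw rect",round(float(y),1),"pca",round(float(yp),1),"top",round(float(top),4))
E
python3 - <<'E'
from h import *
from station import camera
s,T=tool();c=camera("wrist");np.savez("pics/w1.npz",**c)
P=cloud(c,T@c["tool_from_camera"]);wing(P)
cv2.imwrite("pics/w1.png",c["color"][:,:,::-1])
E
```

```text
t 2.3 tcp [ 0.4315 -0.127   0.4046] grasp [ 0.4314 -0.127   0.2576] jaw yaw -43.1 z [-6.e-04  0.e+00 -1.e+00] F [ 0.41  0.18 -0.05] M [-0.018  0.113  0.019] q [-0.01  0.48  0.29  2.09 -0.24  0.6  -0.3 ] open 0.999
wing n 1030 c 431.2 -125.6 mean [ 0.432  -0.1251  0.1004] size 48.3 13.7 yaw rect 47.2 pca 47.5 top 0.1005
```

View pics/w1.png

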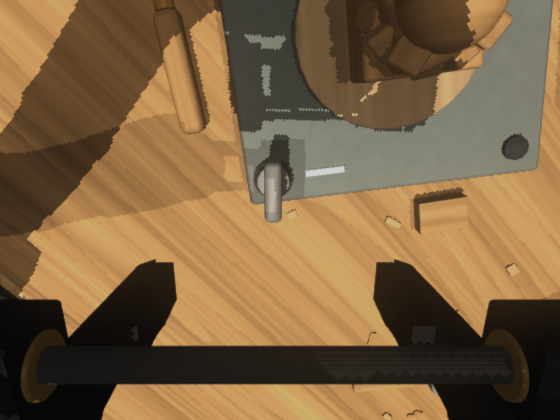

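The wrist view has the wing at pixel (272,190), with the white line to its right at (325,171). It gives the centre as (0.4312, -0.1256) and yaw 47.2–47.5°, in agreement with the top view. I'll descend to a grasp height of 0.094, which keeps the fingertips 5 mm above the hub, and close gently.

Emit:
{"method": "jog_arm", "body": {"commands": [[0,0,0.3,-0.0002,0.001,-0.02,0],[0,0,0,0,0,-0.025,0],[0,0,0,0,0,-0.025,0],[0,0,0,0,0,-0.025,0],[0,0,0,0,0,-0.025,0],[0,0,0,0,0,-0.02,0],[0,0,0,0,0,-0.015,0],[0,0,0,0,0,-0.0085,0],[0,0,0,0,0,0,0],[0,0,0,0,0,0,0]], "squeeze": 10}}

```text
time: 3.35
ee_pos: [0.4318, -0.1247, 0.2416]
tcp_rot: [-2.877, -1.262, -0.001]
force: [0.5, 0.2, 1.2]
opening: 0.999
```

Emit:
{"method": "jog_arm", "body": {"commands": [[0,0,0,0,0,0,0.5],[0,0,0,0,0,0,0.7],[0,0,0,0,0,0,0.75],[0,0,0,0,0,0,0.8],[0,0,0,0,0,0,0.82],[0,0,0,0,0,0,0.85],[0,0,0,0,0,0,1],[0,0,0,0,0,0,1],[0,0,0,0,0,0,1],[0,0,0,0,0,0,1]]}}

```text
time: 4.35
ee_pos: [0.4313, -0.1251, 0.2412]
tcp_rot: [-2.877, -1.26, 0.001]
force: [-0.5, 0.7, 1.0]
opening: 0.159
```

Run:
```python
from h import *
from station import camera
s,T=tool();c=camera("scene")
cv2.imwrite("pics/s2.png",c["color"][:,:,::-1])
```

```text
t 4.35 tcp [ 0.4313 -0.1251  0.2412] grasp [ 0.4312 -0.125   0.0942] jaw yaw -42.7 z [-6.e-04  4.e-04 -1.e+00] F [-0.49  0.74  1.02] M [ 0.074  0.309 -0.063] q [ 0.14  0.8   0.07  2.22 -0.36  0.14 -0.2 ] open 0.159
```

View pics/s2.png

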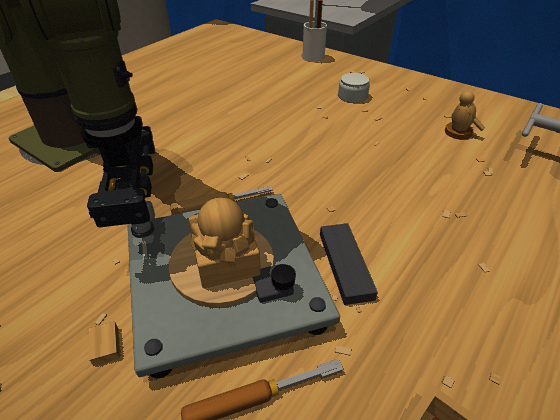

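Gripped at a 14.0 mm opening with low forces. I'll turn slowly and watch the joints and forces.

Emit:
{"method": "jog_arm", "body": {"commands": [[0,0,0,0,0,0,1],[0,0,-2,0,0,0,1],[0,0,-4,0,0,0,1],[0,0,-4,0,0,0,1],[0,0,-4,0,0,0,1],[0,0,-4,0,0,0,1],[0,0,-2,0,0,0,1],[0,0,0,0,0,0,1]], "squeeze": 28}}

```text
time: 5.2
ee_pos: [0.4314, -0.1253, 0.2412]
tcp_rot: [3.053, 0.741, -0.0]
force: [-0.6, -0.1, 0.2]
opening: 0.157
```

Run:
```python
from h import *
tool()
```

```text
t 5.2 tcp [ 0.4314 -0.1253  0.2412] grasp [ 0.4314 -0.1253  0.0942] jaw yaw -62.73 z [-3.e-04 -1.e-04 -1.e+00] F [-0.58 -0.06  0.17] M [ 0.056  0.304 -0.066] q [ 0.12  0.8   0.11  2.22 -0.53  0.15 -0.38] open 0.157
```

Emit:
{"method": "jog_arm", "body": {"commands": [[0,0,-4,0,0,0,1],[0,0,-4,0,0,0,1],[0,0,-4,0,0,0,1],[0,0,-4,0,0,0,1],[0,0,-4,0,0,0,1],[0,0,-4,0,0,0,1],[0,0,-4,0,0,0,1],[0,0,0,0,0,0,1]]}}

```text
time: 6.0
ee_pos: [0.4315, -0.1255, 0.2412]
tcp_rot: [3.141, -0.02, 0.0]
force: [0.3, -0.4, -0.5]
opening: 0.158
```

Run:
```python
from h import *
tool()
```

```text
t 6.0 tcp [ 0.4315 -0.1255  0.2412] grasp [ 0.4315 -0.1257  0.0942] jaw yaw -90.72 z [ 1.e-04 -8.e-04 -1.e+00] F [ 0.35 -0.44 -0.47] M [-0.108  0.362 -0.094] q [ 0.08  0.8   0.17  2.22 -0.77  0.17 -0.63] open 0.158
```

Emit:
{"method": "jog_arm", "body": {"commands": [[0,0,-4,0,0,0,1],[0,0,-4,0,0,0,1],[0,0,-4,0,0,0,1],[0,0,-4,0,0,0,1],[0,0,-4,0,0,0,1],[0,0,0,0,0,0,1]]}}

```text
time: 6.6
ee_pos: [0.4314, -0.1257, 0.2412]
tcp_rot: [3.089, -0.563, 0.0]
force: [-1.5, -1.2, -0.4]
opening: 0.153
```

Run:
```python
from h import *
tool()
```

```text
t 6.6 tcp [ 0.4314 -0.1257  0.2412] grasp [ 0.4314 -0.1259  0.0942] jaw yaw -110.65 z [-1.0e-04 -1.3e-03 -1.0e+00] F [-1.48 -1.19 -0.38] M [-0.289  0.382 -0.091] q [ 0.05  0.81  0.22  2.22 -0.91  0.2  -0.83] open 0.153
```

Emit:
{"method": "jog_arm", "body": {"commands": [[0,0,-3,0,0,0,1],[0,0,-3,0,0,0,1],[0,0,-3,0,0,0,1],[0,0,-3,0,0,0,1],[0,0,-3.5,0,0,0,1],[0,0,0,0,0,0,1],[0,0,0,0,0,0,1]]}}

```text
time: 7.3
ee_pos: [0.4314, -0.1259, 0.2413]
tcp_rot: [2.986, -0.973, 0.001]
force: [-1.4, -3.4, -0.8]
opening: 0.156
```

Run:
```python
from h import *
tool()
```

```text
t 7.3 tcp [ 0.4314 -0.1259  0.2413] grasp [ 0.4313 -0.1261  0.0943] jaw yaw -126.1 z [-1.0e-04 -1.5e-03 -1.0e+00] F [-1.43 -3.37 -0.77] M [-0.614  0.546 -0.04 ] q [ 0.04  0.81  0.23  2.22 -0.96  0.21 -1.05] open 0.156
```

Jaw is at -126.1°, on target. I'll release, lift and look.

Emit:
{"method": "jog_arm", "body": {"commands": [[0,0,0,0,0,0,0.7],[0,0,0,0,0,0,0.5],[0,0,0,0,0,0,0.3],[0,0,0,0,0,0,0.3],[0,0,0,0,0,0.01,0.3],[0,0,0,0,0,0.025,0.3],[0,0,0,0,0,0.03,0.3],[0,0,0,0,0,0.035,0.3],[0,0,0,0,0,0.035,0],[0,0,0,0,0,0.03,0]]}}

```text
time: 8.3
ee_pos: [0.4314, -0.125, 0.4079]
tcp_rot: [2.986, -0.975, 0.0]
force: [1.4, -0.0, -0.2]
opening: 0.854
```

Emit:
{"method": "jog_arm", "body": {"commands": [[0,0,0,0,0,0,0],[0,0,0,0,0,0,0]]}}

```text
time: 8.5
ee_pos: [0.4316, -0.1248, 0.4063]
tcp_rot: [-2.986, 0.974, -0.001]
force: [0.4, -0.1, 0.0]
opening: 0.997
```

Run:
```python
from h import *
from station import camera
s,T=tool();c=camera("wrist")
P=cloud(c,T@c["tool_from_camera"]);wing(P)
cv2.imwrite("pics/w3.png",c["color"][:,:,::-1])
# line yaw
hsv=cv2.cvtColor(c["color"],cv2.COLOR_RGB2HSV);w=((hsv[...,2]>140)&(hsv[...,1]<60)&(abs(P[...,2]-.047)<.006)).astype(np.uint8)
n,l,st,ce=cv2.connectedComponentsWithStats(w)
for i in range(1,n):
    if st[i,4]>40:
        q=P[l==i][:,:2];W,V=np.linalg.eigh(np.cov(q.T));print("line",st[i],q.mean(0).round(4),np.degrees(np.arctan2(V[1,1],V[0,1])).round(1)%180-180)
c=camera("top");cv2.imwrite("pics/t3.png",c["color"][:,:,::-1]);np.savez("pics/t3.npz",**c)
c=camera("scene");cv2.imwrite("pics/s3.png",c["color"][:,:,::-1]);np.savez("pics/s3.npz",**c);wing(cloud(c))
```

```text
t 8.5 tcp [ 0.4316 -0.1248  0.4063] grasp [ 0.4317 -0.1247  0.2593] jaw yaw -126.13 z [ 9.e-04  5.e-04 -1.e+00] F [ 0.42 -0.07  0.03] M [ 0.024  0.122 -0.011] q [-0.28  0.57  0.74  2.1  -0.61  0.7  -1.34] open 0.997
wing n 1030 c 431.2 -126.8 mean [ 0.4321 -0.1272  0.1002] size 13.8 49.1 yaw rect -36.4 pca -36.5 top 0.1003
line [ 225    0   78  200 5860] [ 0.5195 -0.1878] -21.099999999999994
line [ 165  158   98   43 1904] [ 0.4591 -0.076 ] -122.0
wing n 203 c 431.9 -125.6 mean [ 0.4355 -0.1276  0.1003] size 13.9 50.8 yaw rect -36.4 pca -36.7 top 0.0999
```

View pics/w3.png

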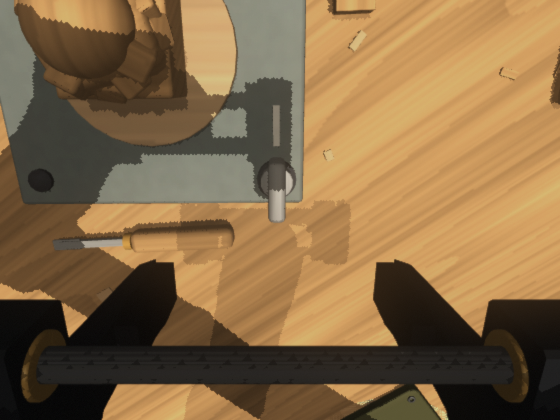

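View pics/s3.png

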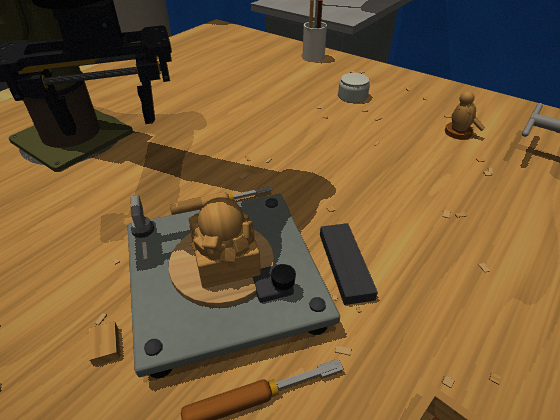

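View pics/t3.png

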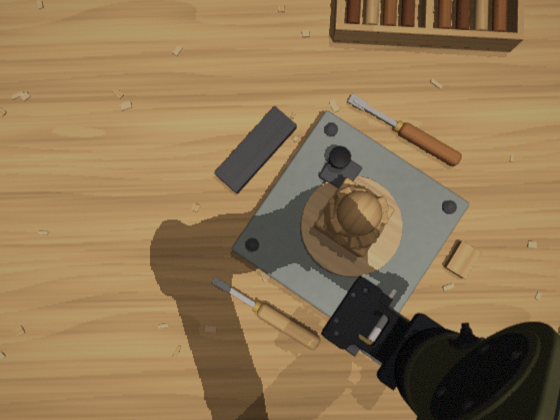

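The wing (277,190) and line (276,126) are collinear in the wrist view. The stand, chisels and knob look unmoved. Now a numeric check of the line direction, the stand's shift and its level.

Run:
```python
from h import *
from station import camera
a=dict(np.load("pics/top0.npz"));b=dict(np.load("pics/t3.npz"))
for n,(u,v) in dict(A=(331,129),B=(450,207),C=(252,244),knob=(340,157)).items():
    r=[]
    for c in(a,b):
        g=cv2.cvtColor(c["color"],cv2.COLOR_RGB2GRAY)[v-10:v+11,u-10:u+11];m=cv2.moments((g<45).astype(np.uint8),True)
        r+=[(u-10+m["m10"]/m["m00"],v-10+m["m01"]/m["m00"])]
    print(n,np.round(r,2).tolist(),ray(a,*r[0],.05).round(4),ray(b,*r[1],.05).round(4))
p=ray(b,*(252,244),.05)
# plate tilt
sx=np.radians(-36);ex=np.array([np.cos(sx),np.sin(sx)]);ey=np.array([-ex[1],ex[0]])
for s0 in("top0","t3","scene0","s3"):
    c=dict(np.load(f"pics/{s0}.npz"));P=cloud(c).reshape(-1,3);d=P[:,:2]-[.584,-.102];x=d@ex;y=d@ey
    m=(abs(x)<.125)&(abs(y)<.125)&(np.hypot(x,y)>.085)&(abs(P[:,2]-.046)<.0045)&~((x>.04)&(y>.04))
    A=np.c_[x[m],y[m],np.ones(m.sum())];k,*_=np.linalg.lstsq(A,P[m,2],rcond=None);print(s0,m.sum(),"tilt deg",np.degrees(k[:2]).round(2),"z",k[2].round(4))
s,T=tool();c=camera("wrist");P=cloud(c,T@c["tool_from_camera"])
g=c["color"].astype(int)[95:152,262:292].mean(2);m=g>np.percentile(g,50)+25
v,u=np.nonzero(m);q=P[95:152,262:292][m][:,:2];W,V=np.linalg.eigh(np.cov(q.T));print("line",m.sum(),q.mean(0).round(4),(np.degrees(np.arctan2(V[1,1],V[0,1]))+90)%180-90, np.ptp(v),np.ptp(u))
d=q.mean(0)-[.4312,-.1265];print("from axis",np.hypot(*d),np.degrees(np.arctan2(d[1],d[0])))
wing(P)
```

```text
Traceback (most recent call last):
ZeroDivisionError: float division by zero
```

Run:
```python
from h import *
from station import camera
a=dict(np.load("pics/top0.npz"));b=dict(np.load("pics/t3.npz"))
for n,(u,v) in dict(A=(331,129),B=(450,207),C=(252,244),knob=(340,157)).items():
    r=[]
    for c in(a,b):
        g=cv2.cvtColor(c["color"],cv2.COLOR_RGB2GRAY)[v-9:v+10,u-9:u+10];t=(int(g.min())+np.median(cv2.cvtColor(c["color"],cv2.COLOR_RGB2GRAY)[190:200,290:300]))/2
        m=cv2.moments((g<t).astype(np.uint8),True)
        r+=[(u-9+m["m10"]/m["m00"],v-9+m["m01"]/m["m00"])]
    print(n,np.round(r,2).tolist(),ray(a,*r[0],.05).round(4),ray(b,*r[1],.05).round(4))
sx=np.radians(-36);ex=np.array([np.cos(sx),np.sin(sx)]);ey=np.array([-ex[1],ex[0]])
for s0 in("top0","t3","scene0","s3"):
    c=dict(np.load(f"pics/{s0}.npz"));P=cloud(c).reshape(-1,3);d=P[:,:2]-[.584,-.102];x=d@ex;y=d@ey
    m=(abs(x)<.125)&(abs(y)<.125)&(np.hypot(x,y)>.085)&(abs(P[:,2]-.046)<.0045)&~((x>.04)&(y>.04))
    A=np.c_[x[m],y[m],np.ones(m.sum())];k,*_=np.linalg.lstsq(A,P[m,2],rcond=None);print(s0,m.sum(),"tilt deg",np.degrees(k[:2]).round(2),"z",k[2].round(4))
s,T=tool();c=camera("wrist");P=cloud(c,T@c["tool_from_camera"])
g=c["color"].astype(int)[95:152,262:292].mean(2);m=g>np.percentile(g,50)+25
v,u=np.nonzero(m);q=P[95:152,262:292][m][:,:2];W,V=np.linalg.eigh(np.cov(q.T));print("line",m.sum(),q.mean(0).round(4),(np.degrees(np.arctan2(V[1,1],V[0,1]))+90)%180-90, np.ptp(v),np.ptp(u))
d=q.mean(0)-[.4312,-.1265];print("from axis",np.hypot(*d),np.degrees(np.arctan2(d[1],d[0])))
wing(P)
```

```text
A [[330.45, 129.11], [330.41, 129.13]] [ 0.7364 -0.0757  0.05  ] [ 0.7364 -0.0756  0.05  ]
B [[448.62, 206.62], [448.56, 206.66]] [ 0.6088 -0.2536  0.05  ] [ 0.6087 -0.2535  0.05  ]
C [[251.78, 244.23], [252.02, 243.99]] [0.5587 0.0518 0.05  ] [0.559  0.0514 0.05  ]
knob [[339.67, 157.09], [339.69, 157.11]] [ 0.6913 -0.0885  0.05  ] [ 0.6913 -0.0885  0.05  ]
top0 13172 tilt deg [-0.01 -0.03] z 0.0454
t3 11499 tilt deg [-0.   -0.03] z 0.0454
scene0 9967 tilt deg [-0.04 -0.07] z 0.0453
s3 10013 tilt deg [-0.03 -0.07] z 0.0453
t 8.65 tcp [ 0.4312 -0.1249  0.4052] grasp [ 0.4308 -0.1248  0.2582] jaw yaw -126.19 z [-2.4e-03  8.0e-04 -1.0e+00] F [ 0.13  0.06 -0.86] M [ 0.022  0.141 -0.013] q [-0.28  0.57  0.74  2.1  -0.61  0.7  -1.34] open 0.999
line 329 [ 0.4685 -0.156 ] -32.31896263335767 50 19
from axis 0.0475365711322496 -38.29315265284997
wing n 1044 c 431.2 -126.9 mean [ 0.4319 -0.1272  0.1002] size 13.9 49.2 yaw rect -36.5 pca -36.3 top 0.1004
```

```bash
python3 -c "
from station import job_done
print(job_done())"
```

```text
the job is handed in; nothing more can be done
None
```

I turned the levelling screw about 83.5° clockwise (about 1.46 rad) in one grasp, let go, lifted clear and handed the job in at about 8.7 s. No verdict is reported.

**Alignment:** the wing ended at yaw -36.4°. The stand's x axis, which the line follows, measured -35.6° to -36.1° from the bolt heads. That leaves them within about 1° of each other.

**Stand position:** the bolt heads and the lock knob's centre are within 0.5 mm of where they were before. The knob was never touched.

**Level:** the plate's tilt was under 0.1° in both views, but it measured the same before the turn. I did not see the foot or measure its load; that all four feet carry the stand follows from the screw angle.

**Forces:** the forces read between moves stayed under 4 N, and no joint left its range.

**Check that disagreed:** fitting the white line's direction directly in the last wrist picture gave -32.3°. Its mask was polluted by a shadow edge, so I relied on the bolt heads. From that same fit, the line's middle lay 47.5 mm from the screw axis (48 mm expected) at -38.3°, which is 2° off the wing and within the position error.

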